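# Level the tin rest with its foot and hold the spirit level down

## Task

The cake-tin rest slopes, so batter would bake lopsided. Lay the blue spirit level flat on its shelf, along the shelf's length, and let go of it; then turn the red knob of the levelling foot until the bubble stands between the two black lines. Finish with the fingertips pressing the level down onto the shelf at about 10 N (a kilogram's weight), bubble still between the lines, and keep pressing: the job ends while you hold it so. Leave the two loaf tins and the jar alone.

Things in the scene. Friction and masses are not known exactly. Their poses are not given: they have to be found in the camera images.
- level: Blue spirit level, black end caps, loose, 180 mm long, 30 wide, 40 high, 0.3 kg. Starts on the counter, left of the rest. Origin: centre of the underside; x along its length, y across, z up. A bright green vial, 80 mm long, lies in the middle of the top; the tops of both ends (40 to 88 mm from the middle, 40 mm above the underside) are flat and plain, good to press on.
- bubble (a joint): Place of the white bubble (16 mm long) in the vial, m, along the level's x from the middle. It is between the black lines (inner edges 13 mm either side of the middle) while within -0.005 to 0.005. It moves to the higher end, 0.6 mm per milliradian of slope, at most 29 mm, and takes 0.7 s to settle.
- shelf_mid (a point): Middle of the top face of the rest's perforated shelf, 300 mm long (y), 160 wide (x), 70 mm above the counter when level; z up out of the shelf; a 12 mm rim along the +x edge. The rest is fixed. The shelf hinges at its +y end, 150 mm from here; its -y end, on the levelling foot, starts 20 to 37 mrad too low.
- knob_grip (a point): Middle of the red knob's grip on its upright axis, 200 mm past shelf_mid at the -y end, 118 mm above the counter: a bar 56 mm long (point x), 14 thick (y), from 18 mm below this point to 12 above; a black 48 mm disc 30 mm below. Clockwise from above raises the foot end, 10.9 mrad (6.5 mm of bubble) per rad. Needs 0.2 N m, stays put, keeps its height. Starts 1.8 to 3.4 rad short; 2 rad to spare.
- tin_a: Steel loaf tin, open, 85 x 170 x 65 mm, standing on the counter beyond the rest. Leave alone. Origin: centre of the underside.
- tin_b: Dark grey loaf tin, open, 85 x 170 x 65 mm, standing on the counter beyond the rest. Leave alone. Origin: centre of the underside.
- jar: Lidded jar, 64 mm diameter, 100 mm high, on the counter at the robot's right. Leave alone. Origin: centre of the underside.

How it is judged (in metres and radians):
On the way, in this order (a step that is already met when the one before it is completed fails the run):
1. the spirit level lies flat on the shelf, along its length, let go (x of level in the frame of shelf_mid between -0.07 and 0.07 m and y of level in the frame of shelf_mid between -0.09 and 0.13 m and z of level in the frame of shelf_mid between -0.003 and 0.004 m and angle between the x axis of level and the y axis of shelf_mid, either way round below 0.2 rad and angle between the z axis of level and the z axis of shelf_mid, either way round below 0.03 rad and angle between level's own z axis and vertical below 0.2 rad and contact force between the fingers and level below 0.3 N and linear speed of level below 0.02 m/s), for 0.4 s.
2. the foot is turned until the bubble rests between the lines (x of level in the frame of shelf_mid between -0.07 and 0.07 m and y of level in the frame of shelf_mid between -0.09 and 0.13 m and z of level in the frame of shelf_mid between -0.003 and 0.004 m and angle between the x axis of level and the y axis of shelf_mid, either way round below 0.2 rad and angle between the z axis of level and the z axis of shelf_mid, either way round below 0.03 rad and angle between level's own z axis and vertical below 0.2 rad and value of joint bubble between -0.005 and 0.005 m and angle between shelf_mid's own z axis and vertical below 0.012 rad and contact force between the fingers and level below 0.3 N), for 0.4 s.
At the end, for the whole second after the job is handed in: The level lies flat on the shelf, its middle on it, within 0.2 rad of its length; the bubble is within 5 mm of the middle and the shelf within 12 mrad of level; the fingers press the level (over 3 N; 7 to 30 N between level and shelf, its own 3 N weight included) through the last second (x of level in the frame of shelf_mid between -0.07 and 0.07 m and y of level in the frame of shelf_mid between -0.09 and 0.13 m and z of level in the frame of shelf_mid between -0.003 and 0.004 m and angle between the x axis of level and the y axis of shelf_mid, either way round below 0.2 rad and angle between the z axis of level and the z axis of shelf_mid, either way round below 0.03 rad and angle between level's own z axis and vertical below 0.2 rad and value of joint bubble between -0.005 and 0.005 m and angle between shelf_mid's own z axis and vertical below 0.012 rad and contact force between the fingers and level above 3 N and contact force between level and shelf between 7 and 30 N and linear speed of level below 0.01 m/s); the arm keeps its last pose, push and grip.
It fails at once if the steel tin is moved (distance of tin_a from where it was at the start of the episode above 0.02 m).
It fails at once if the grey tin is moved (distance of tin_b from where it was at the start of the episode above 0.02 m).
It fails at once if the jar is moved (distance of jar from where it was at the start of the episode above 0.02 m).
It also fails if it takes over 72 s, if anything falls off the work surface, if the arm or the gripper's body presses on something with over 40 N, if the wrist force passes 120 N, or if a joint passes its speed limit or range.

## Robot

A 7-joint arm with a two-finger parallel gripper is mounted at the origin on the work surface. World frame = base frame: x ahead of the robot, y to its left, z up, the work surface at z = 0. Lengths are in mm, angles in rad, forces in N, time in s.
With the tool pointing down it reaches from about 350 to 900 mm from the base axis. Payload 19.9 kg.
Tool frame: the origin (TCP) lies at the very end of the fingers, on their centre line; the grasp point (between the pads) lies 19 mm behind it; z points along the fingers, y is the line along which they close (so a half turn about z gives the same grasp; the last joint's range is limited). The gripper opens to 94 mm and grips with 3 to 60 N. Pads are 16 mm wide; open, the fingers measure 119 mm over their backs; the gripper's body (75 mm by 177 mm) begins 78 mm behind the grasp point.
Start: joints at [1.238, 0.417, -0.01, 1.614, 0.005, 1.111, -0.053], TCP at [179.791, -598.56, 205.425] pointing down, gripper open.
Joint ranges: [-2.81, 2.81], [-0.39, 2.02], [-1.27, 1.25], [0.06, 2.57], [-1.19, 4.33], [0.19, 2], [-2.82, 2.82]. Speed limits (rad/s): [1.89, 1.89, 2.39, 2.39, 3.01, 3.01, 3.01].

## Interface

Orientations are given as [roll, pitch, yaw] about the fixed x, y, z axes, in that order (R = Rz(yaw) Ry(pitch) Rx(roll)).
In Python, from plant import read_state, cams, hand_in gives the robot as it stands.
- The arm moves only by the tool servo_tool, never from a script. Its argument "moves" is a list of rows, each a list of 3 entries, a list of its own where there are three numbers: the shift along the tool's x, y, z normalised to -1 to 1, where 1 is 8 cm, then the turn, a rotation vector about the tool's x, y, z normalised to -1 to 1, where 1 is 2 pi rad, then the opening, from 0 (shut) to 1 (fully open). In form: [[[tx, ty, tz], [rx, ry, rz], gripper], ...]. A call has 1 to 20 rows; each row is the pose to reach, as a shift and turn from the pose commanded when the call began, along the tool's axes at that moment, turning the shorter way round; what a row does not reach only later rows make up. A row lasts 1/8 s, in which the tool goes at most 62.5 mm and 10.7 degrees, less where a joint would pass 70% of its speed; a pose out of reach is approached as far as the arm can. A call with a number of a shift or a turn outside -1 to 1 is refused whole. A call with a gripper value outside its range is refused whole. The fingers move at their own pace and stop on an object; "grip_force" is the grip in N (left out, the last holds). Time passes only in rows, so rows that repeat a pose let the fingers close. It gives the time, the measured TCP pose, the force, the opening and the grip force at its end, in the units of the state.
- read_state(): the state, without advancing time (a new reading comes with each control period).
- cams.capture(name): name is "scene" or "top" or "wrist"; returns a dict with "img" (400x640x3 uint8, blue, green, red), "mtx" (3x3 intrinsics, pixels), "position" and "rotation" of the camera in the world. Camera axes: x right, y up, looking along -z (the intrinsics and any distortion apply to the point x, -y, -z); pixel columns grow to the right and rows downward; lengths in mm; the calibration is good to about 2 mm. The wrist camera is an equidistant fisheye: a pixel r from the principal point sees the ray r / f radians off the axis. A picture is of the moment at which its call begins. There is no depth.
- hand_in(): hands the job in; it is judged then, once.
The state is a dict: "clock": time; "qpos": joint angles; "dq": joint speeds; "tau": joint torques, N m; "position": TCP position; "ee_rot": TCP orientation; "wrist_force": force on the tool from outside, world axes, zero at the start; "moment": the same for the moment, N m; "width": opening from 0.0 (shut) to 1.0 (fully open); "finger_force": force on a finger pad.
Only numpy, scipy, OpenCV 4.12 (cv2) and the standard library are available. Lean on these libraries where they do the work, as an engineer would, in place of code of your own. Each camera call takes 0.05 s, during which the arm holds its last target. There are 200 camera calls.

## Working session

There is one attempt and no reset: what is moved stays moved. The work goes in short steps, Python scripts to look and compute and a tool call to move; the robot and the scene stay as the last step left them, time stands still between calls to the robot, and variables do not carry over. Pictures are saved under pics/ and viewed, at most 10 in all, crops included, and the job is handed in when it is done.

Besides the shell and the picture viewer there is one more tool, called as name(argument=value, ...) on one line, values as JSON. servo_tool: Moves the arm, as the interface text tells. Its arguments: {"type":"object","properties":{"moves":{"type":"array"},"grip_force":{"type":"number"}},"required":["moves"]}

```bash
ls; mkdir -p pics
python3 - <<'E'
from plant import read_state, cams
import cv2,pickle
print(read_state())
d={}
for n in("scene","top"):
    c=cams.capture(n);d[n]=c;cv2.imwrite(f"pics/{n}0.png",c["img"]);print(n,c["mtx"],c["position"],c["rotation"])
pickle.dump(d,open("d0.pkl","wb"))
E
```

```text
pics
{'clock': 0.0, 'qpos': array([ 1.23749514,  0.41801645, -0.01026997,  1.6141376 ,  0.0046845 ,
        1.11069185, -0.05307645]), 'dq': array([-6.35641405e-04, -2.29464574e-06,  4.53761033e-05,  4.76678867e-04,
       -3.04580694e-04, -1.85176530e-03,  5.91965392e-04]), 'tau': array([-1.11004720e-03, -8.51253462e+01,  6.38063382e-01, -4.25996983e+01,
       -4.89564682e-02,  1.87980366e-02,  1.56316219e-04]), 'position': array([ 179.66830859, -598.24150005,  204.81430019]), 'ee_rot': array([-3.14036639e+00,  9.09438144e-05,  2.91695799e-01]), 'wrist_force': array([-0.37679075, -0.59429212,  0.21392279]), 'moment': array([-0.04623893, -0.03513352,  0.00739132]), 'finger_force': 0.0, 'width': 0.9951164069328005}
scene [[444.96007017   0.         319.71532132]
 [  0.         444.96007017 195.1150577 ]
 [  0.           0.           1.        ]] [1271.61768149 -346.22385098 1037.23630017] [0.66609438 0.00214411 1.19126655]
top [[370.77298943   0.         316.42173983]
 [  0.         370.77298943 200.05606421]
 [  0.           0.           1.        ]] [ 489.7624427   -71.56165461 1126.83879025] [ 0.07333713  0.01367216 -1.58194851]
```

View pics/scene0.png

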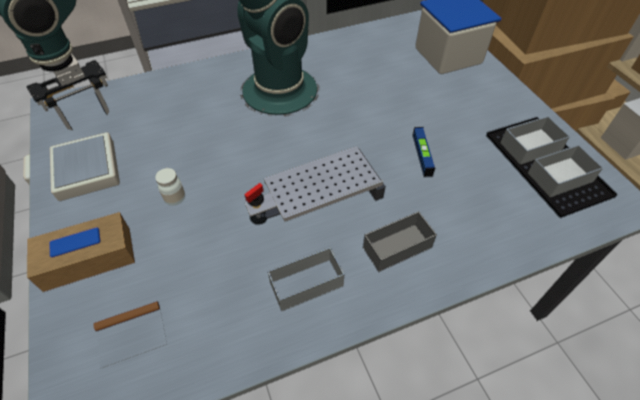

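View pics/top0.png

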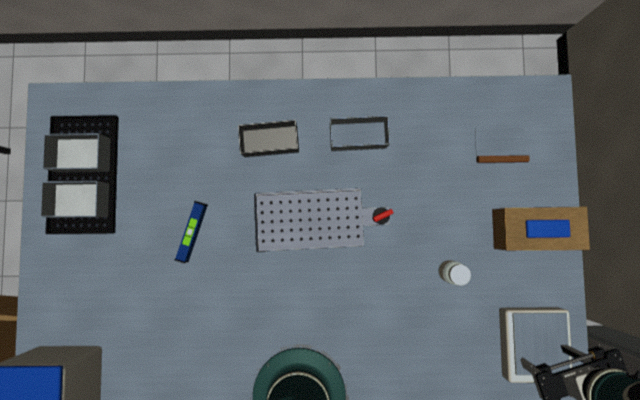

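The scene picture shows the level at about (424,150), the rest at (325,182) and the knob at (254,192). In the top picture the level is at (191,232), the shelf at (255-364,188-251) and the knob at (382,214), with the tins above the shelf and the jar at (456,273).

```bash
python3 - <<'E'
import pickle,cv2,numpy as np
d=pickle.load(open("d0.pkl","rb"));a=cv2.resize(d["top"]["img"][180:280,160:420],None,fx=3,fy=3,interpolation=cv2.INTER_CUBIC)
b=cv2.resize(d["scene"]["img"][115:230,235:445],None,fx=2.6,fy=2.6,interpolation=cv2.INTER_CUBIC)
b=cv2.copyMakeBorder(b,0,0,0,780-b.shape[1],cv2.BORDER_CONSTANT)
cv2.imwrite("pics/crop0.png",np.vstack([a,b[:299]]))
E
cat > h.py <<'E'
import numpy as np,cv2
from scipy.spatial.transform import Rotation as R
def ray(c,u,v,fish=False):
    K=c["mtx"];x=(u-K[0,2])/K[0,0];y=(v-K[1,2])/K[1,1]
    if fish:
        t=np.hypot(x,y);s=np.sin(t)/max(t,1e-9);p=np.array([x*s,-y*s,-np.cos(t)])
    else: p=np.array([x,-y,-1.])
    return R.from_euler("xyz",np.ravel(c["rotation"])).as_matrix()@p
def atz(c,u,v,z,fish=False):
    r=ray(c,u,v,fish);o=np.ravel(c["position"]);return o+r*(z-o[2])/r[2]
def toolmove(p0,rpy0,p1,yaw1=None):
    M=R.from_euler("xyz",rpy0);s=M.inv().apply(np.array(p1)-p0)/80
    t=None if yaw1 is None else (M.inv()*R.from_euler("xyz",[np.pi,0,yaw1])).as_rotvec()/(2*np.pi)
    return s.round(4),None if t is None else t.round(4)
E
```

```text
(no output)
```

View pics/crop0.png

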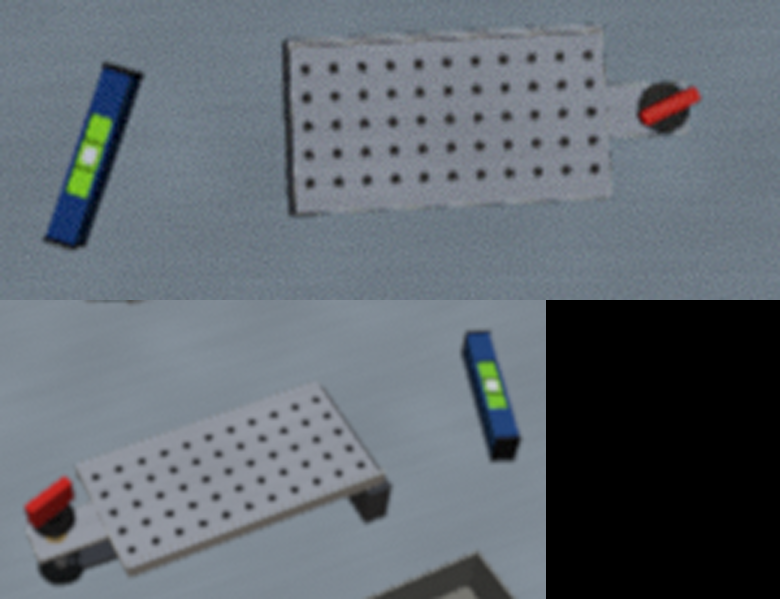

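Run:
```python
import pickle;from h import *
d=pickle.load(open("d0.pkl","rb"));t=d["top"];s=d["scene"]
T=lambda x,y,z:atz(t,160+x/3-.33,180+y/3-.33,z)
S=lambda x,y,z:atz(s,235+x/2.6,115+(y-300)/2.6,z)
a=T(104,116,40);b=T(77.5,196,40);print("level",(a+b)/2,np.arctan2(*(a-b)[[1,0]]),np.linalg.norm(a-b))
a=S(486,363,40);b=S(496.5,409,40);print("level scene",(a+b)/2,np.arctan2(*(a-b)[[1,0]]),np.linalg.norm(a-b))
h=[T(305,69,69.),T(310,183,69),T(588,55,62),T(595,169,62)];print("shelf",np.mean(h,0),[np.arctan2(*(h[i]-h[i+2])[[1,0]]) for i in(0,1)])
h=[S(316,400,69),S(361,465,69),S(96,477,62),S(132,550,62)];print("shelf scene",np.mean(h,0),[np.arctan2(*(h[i]-h[i+2])[[1,0]]) for i in(0,1)])
a=T(643,115,130);b=T(697,94,130);print("knob",(a+b)/2,np.arctan2(*(b-a)[[1,0]]),np.linalg.norm(a-b))
a=S(28,505,130);b=S(70,483,130);print("knob scene",(a+b)/2,np.arctan2(*(b-a)[[1,0]]))
print("disc",T(664,107,88))
```

```text
level [481.36446617 314.67815199  40.        ] -0.3107351788105843 81.62353864823221
level scene [490.07745197 311.79348352  40.        ] 2.7818623286465125 76.28104684891636
shelf [513.06543627 -37.77891022  65.5       ] [np.float64(1.610117512379284), np.float64(1.6081549704269296)]
shelf scene [516.79384303 -37.68196485  65.5       ] [np.float64(1.6070717853201064), np.float64(1.6104363124658896)]
knob [ 522.1397278  -236.88448994  130.        ] -1.2124486742178178 51.90771562817502
knob scene [ 527.35601957 -237.07792821  130.        ] 1.8118884724462991
disc [ 521.23742655 -238.20899734   88.        ]
```

servo_tool(moves=[[[0.5,-0.4,0],[0,0,0],1],[[1,-0.79,0],[0,0,0],1]], grip_force=20)

```text
clock: 0.35
position: [238.6, -513.7, 204.9]
ee_rot: [-3.141, 0.0, 0.291]
wrist_force: [1.8, -0.7, -1.0]
width: 1.003
finger_force: 0.0
```

servo_tool(moves=[[[0.5,-0.4,0],[0,0,0],1],[[1,-0.79,0],[0,0,0],1]])

```text
clock: 0.6
position: [297.3, -429.9, 205.3]
ee_rot: [-3.141, 0.0, 0.292]
wrist_force: [2.0, -0.7, 0.3]
width: 0.999
finger_force: 0.0
```

servo_tool(moves=[[[0.5,-0.4,0],[0,0,0],1],[[1,-0.79,0],[0,0,0],1]])

```text
clock: 0.85
position: [355.7, -346.4, 205.4]
ee_rot: [-3.141, 0.0, 0.292]
wrist_force: [0.9, -0.1, -0.2]
width: 0.999
finger_force: 0.0
```

servo_tool(moves=[[[0.5,-0.4,0],[0,0,0],1],[[1,-0.79,0],[0,0,0],1]])

```text
clock: 1.1
position: [414.1, -262.8, 205.4]
ee_rot: [-3.141, 0.0, 0.292]
wrist_force: [0.5, 0.5, 0.1]
width: 0.998
finger_force: 0.0
```

servo_tool(moves=[[[0.21,-0.48,0],[0,0,0],1],[[0.42,-0.95,0],[0,0,0],1]])

```text
clock: 1.35
position: [423.9, -180.4, 205.2]
ee_rot: [-3.141, 0.0, 0.292]
wrist_force: [0.8, -0.2, 0.4]
width: 0.998
finger_force: 0.0
```

servo_tool(moves=[[[0.21,-0.48,0],[0,0,0],1],[[0.42,-0.95,0],[0,0,0],1]])

```text
clock: 1.6
position: [434.0, -98.1, 205.4]
ee_rot: [-3.142, 0.0, 0.292]
wrist_force: [0.8, -0.6, -0.1]
width: 1.0
finger_force: 0.0
```

servo_tool(moves=[[[0.21,-0.48,0],[0,0,0],1],[[0.42,-0.95,0],[0,0,0],1]])

```text
clock: 1.85
position: [444.3, -15.7, 205.4]
ee_rot: [-3.142, 0.0, 0.292]
wrist_force: [0.1, -0.1, 1.0]
width: 1.002
finger_force: 0.0
```

servo_tool(moves=[[[0.21,-0.48,0],[0,0,0],1],[[0.42,-0.95,0],[0,0,0],1]])

```text
clock: 2.1
position: [454.7, 66.7, 205.4]
ee_rot: [3.142, 0.0, 0.292]
wrist_force: [0.0, -0.8, -0.1]
width: 1.0
finger_force: 0.0
```

servo_tool(moves=[[[0.21,-0.48,0],[0,0,0],1],[[0.42,-0.95,0],[0,0,0],1]])

```text
clock: 2.35
position: [465.0, 149.1, 205.4]
ee_rot: [3.142, 0.0, 0.292]
wrist_force: [1.1, -0.4, -0.1]
width: 1.006
finger_force: 0.0
```

servo_tool(moves=[[[0.21,-0.48,0],[0,0,0],1],[[0.42,-0.95,0],[0,0,0],1]])

```text
clock: 2.6
position: [475.4, 231.5, 205.3]
ee_rot: [3.142, 0.0, 0.292]
wrist_force: [1.0, -0.9, 0.1]
width: 0.997
finger_force: 0.0
```

servo_tool(moves=[[[0.2,-0.48,0],[0,0,-0.02],1],[[0.4,-0.956,0],[0,0,-0.404],1],[[0.4,-0.956,0.5],[0,0,-0.404],1],[[0.4,-0.956,0.5],[0,0,-0.404],1],[[0.4,-0.956,0.5],[0,0,-0.404],1],[[0.4,-0.956,0.5],[0,0,-0.404],1],[[0.4,-0.956,0.5],[0,0,-0.404],1],[[0.4,-0.956,0.5],[0,0,-0.404],1],[[0.4,-0.956,0.5],[0,0,-0.404],1],[[0.4,-0.956,0.5],[0,0,-0.404],1],[[0.4,-0.956,0.5],[0,0,-0.404],1],[[0.4,-0.956,0.5],[0,0,-0.404],1],[[0.4,-0.956,0.5],[0,0,-0.404],1],[[0.4,-0.956,0.5],[0,0,-0.404],1],[[0.4,-0.956,0.5],[0,0,-0.404],1],[[0.4,-0.956,0.5],[0,0,-0.404],1]])

```text
clock: 4.6
position: [484.0, 312.7, 165.3]
ee_rot: [-3.141, -0.0, 2.826]
wrist_force: [0.4, -0.3, 0.5]
width: 0.998
finger_force: 0.0
```

Run:
```python
from plant import read_state, cams
import cv2,pickle
c=cams.capture("wrist");cv2.imwrite("pics/w1.png",c["img"]);pickle.dump(c,open("w1.pkl","wb"))
s=read_state();print(s["position"],s["ee_rot"],s["qpos"],c)
```

```text
[484.05522165 312.75968556 165.44614999] [-3.14148047e+00  2.54515742e-05  2.82703649e+00] [ 0.19390681  0.64628512 -1.14754426  1.75183173  0.63792408  1.1734798
  0.11367843] {'img': array([[[ 64,  76,  74],
        [ 75,  89,  93],
        [ 78,  94,  99],
        ...,
        [112, 154, 170],
        [113, 155, 171],
        [114, 156, 172]],

       [[ 40,  45,  26],
        [ 58,  69,  65],
        [ 68,  81,  80],
        ...,
        [114, 156, 171],
        [113, 156, 171],
        [113, 154, 170]],

       [[ 38,  43,  22],
        [ 39,  44,  23],
        [ 50,  57,  48],
        ...,
        [113, 155, 171],
        [112, 154, 170],
        [111, 153, 169]],

       ...,

       [[162, 155, 143],
        [162, 155, 143],
        [161, 154, 142],
        ...,
        [120, 128, 134],
        [119, 127, 133],
        [118, 127, 132]],

       [[162, 155, 143],
        [161, 154, 142],
        [159, 153, 140],
        ...,
        [119, 128, 133],
        [120, 128, 133],
        [120, 128, 133]],

       [[160, 154, 141],
        [159, 153, 140],
        [160, 153, 141],
        ...,
        [119, 128, 133],
        [119, 129, 133],
        [119, 128, 132]]], shape=(400, 640, 3), dtype=uint8), 'mtx': array([[309.70691629,   0.        , 322.02559493],
       [  0.        , 309.70691629, 199.72397422],
       [  0.        ,   0.        ,   1.        ]]), 'position': array([414.30552985, 335.05308169, 345.5739531 ]), 'rotation': array([-2.52635867e-01,  8.52344000e-05,  1.25591452e+00])}
```

View pics/w1.png

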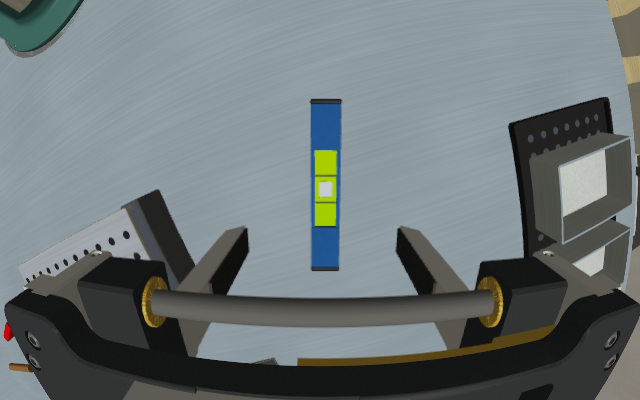

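The wrist view shows the level upright at columns 311-341, rows 99-270, with the vial centred at about (326,188). It is well lined up between the fingers.

Run:
```python
import pickle;from h import *
c=pickle.load(open("w1.pkl","rb"));W=lambda u,v:atz(c,u,v,40,True)
a=W(325.7,150.5);b=W(325.7,226);e=W(326,99.5);f=W(325,269)
for p,q in((a,b),(e,f)):print((p+q)/2,np.linalg.norm(p-q),np.arctan2(*(p-q)[[1,0]]))
print(toolmove([484.06,312.76,165.4],[np.pi,0,2.827],((a+b)/2)*[1,1,0]+[0,0,14]))
```

```text
[480.08191655 317.52599576  40.        ] 78.514186616696 2.8294042672339197
[480.02667699 317.37270733  40.        ] 179.39075681463837 2.8234315395807705
(array([0.0657, 0.0413, 1.8925]), None)
```

servo_tool(moves=[[[0.06,0.03,0.5],[0,0,0],1],[[0.06,0.03,1],[0,0,0],1]])

```text
clock: 4.9
position: [480.3, 316.8, 84.8]
ee_rot: [3.141, 0.001, 2.828]
wrist_force: [0.5, 0.2, -0.8]
width: 0.998
finger_force: 0.0
```

servo_tool(moves=[[[0,0,0.4],[0,0,0],1],[[0,0,0.7],[0,0,0],1],[[0,0,0.91],[0,0,0],1],[[0,0,0.91],[0,0,0],0.3],[[0,0,0.91],[0,0,0],0.2],[[0,0,0.91],[0,0,0],0.2],[[0,0,0.91],[0,0,0],0.2],[[0,0,0.91],[0,0,0],0.2],[[0,0,0.91],[0,0,0],0.2],[[0,0,0.91],[0,0,0],0.2]], grip_force=20)

```text
clock: 6.15
position: [480.2, 316.6, 12.7]
ee_rot: [3.141, -0.0, 2.83]
wrist_force: [0.4, 0.6, 1.1]
width: 0.318
finger_force: 20.0
```

servo_tool(moves=[[[0,0,-0.4],[0,0,0],0.2],[[0,0,-1],[0,0,0.05],0.2],[[0,0,-1],[0,0,0.1943],0.2],[[0,0,-1],[0,0,0.1943],0.2],[[0,0,-1],[0,0,0.1943],0.2],[[0,0,-1],[0,0,0.1943],0.2],[[0,0,-1],[0,0,0.1943],0.2],[[0,0,-1],[0,0,0.1943],0.2],[[0,0,-1],[0,0,0.1943],0.2],[[0,0,-1],[0,0,0.1943],0.2]])

```text
clock: 7.4
position: [480.1, 316.5, 92.5]
ee_rot: [-3.141, 0.0, 1.612]
wrist_force: [-0.2, -0.3, -3.3]
width: 0.318
finger_force: 20.0
```

servo_tool(moves=[[[-0.4,0.03,-0.4],[0,0,0],0.2],[[-0.84,0.052,-0.72],[0,0,0],0.2],[[-0.84,0.052,-0.72],[0,0,0],0.2]])

```text
clock: 7.78
position: [488.4, 247.2, 151.6]
ee_rot: [3.139, 0.001, 1.607]
wrist_force: [0.5, -0.3, -3.0]
width: 0.318
finger_force: 20.0
```

servo_tool(moves=[[[-0.42,0.03,0],[0,0,0],0.2],[[-0.84,0.052,0],[0,0,0],0.2]])

```text
clock: 8.02
position: [493.4, 182.4, 149.8]
ee_rot: [-3.141, -0.0, 1.612]
wrist_force: [0.0, -0.9, -3.0]
width: 0.32
finger_force: 20.0
```

servo_tool(moves=[[[-0.42,0.03,0],[0,0,0],0.2],[[-0.84,0.052,0],[0,0,0],0.2]])

```text
clock: 8.28
position: [500.3, 115.1, 149.8]
ee_rot: [-3.141, -0.0, 1.612]
wrist_force: [0.4, 0.0, -2.9]
width: 0.319
finger_force: 20.0
```

servo_tool(moves=[[[-0.42,0.03,0],[0,0,0],0.2],[[-0.84,0.052,0],[0,0,0],0.2]])

```text
clock: 8.52
position: [507.1, 48.1, 149.8]
ee_rot: [-3.141, -0.0, 1.612]
wrist_force: [0.6, 0.6, -2.7]
width: 0.315
finger_force: 20.0
```

servo_tool(moves=[[[-0.42,0.03,0],[0,0,0],0.2],[[-0.84,0.052,0],[0,0,0],0.2],[[-0.84,0.052,0],[0,0,0],0.2],[[-0.84,0.052,0],[0,0,0],0.2]])

```text
clock: 9.02
position: [513.9, -17.4, 150.0]
ee_rot: [-3.141, -0.001, 1.611]
wrist_force: [0.3, -0.4, -2.1]
width: 0.32
finger_force: 20.0
```

Run:
```python
from plant import read_state
s=read_state();print(s["position"],s["ee_rot"],s["qpos"],s["wrist_force"])
```

```text
[513.85859703 -17.40419799 149.97215418] [-3.14117698e+00 -6.92980178e-04  1.61105509e+00] [ 0.67443524  0.40418714 -0.85254809  1.92018823  0.363903    0.97912466
 -0.30546449] [ 0.29328968 -0.42669652 -2.10064209]
```

servo_tool(moves=[[[0,0,0.4],[0,0.0045,0],0.2],[[0,0,0.75],[0,0.0045,0],0.2],[[0,0,0.86],[0,0.0045,0],0.2],[[0,0,0.86],[0,0.0045,0],0.2]])

```text
clock: 9.52
position: [514.1, -17.4, 81.7]
ee_rot: [-3.141, -0.029, 1.611]
wrist_force: [-1.5, 0.5, -2.8]
width: 0.321
finger_force: 20.0
```

servo_tool(moves=[[[0,0,0.01],[0,0,0],0.2],[[0,0,0.015],[0,0,0],0.2],[[0,0,0.015],[0,0,0],0.2]])

```text
clock: 9.9
position: [514.2, -18.5, 80.6]
ee_rot: [3.141, -0.028, 1.609]
wrist_force: [-0.6, 0.6, -3.1]
width: 0.321
finger_force: 20.0
```

servo_tool(moves=[[[0,0,0.012],[0,0,0],0.2],[[0,0,0.012],[0,0,0],0.2]])

```text
clock: 10.15
position: [514.2, -18.4, 79.8]
ee_rot: [3.141, -0.028, 1.609]
wrist_force: [-2.6, -1.6, 8.0]
width: 0.32
finger_force: 20.0
```

servo_tool(moves=[[[0,0,0.012],[0,0,0],0.2],[[0,0,0.012],[0,0,0],0.2]])

```text
clock: 10.4
position: [514.2, -18.4, 79.4]
ee_rot: [3.141, -0.027, 1.609]
wrist_force: [-10.5, -1.8, 24.1]
width: 0.32
finger_force: 20.0
```

servo_tool(moves=[[[0,0,-0.015],[0,0,0],0.2],[[0,0,-0.015],[0,0,0],0.8],[[0,0,-0.015],[0,0,0],0.8],[[0,0,-0.015],[0,0,0],0.8],[[0,0,-0.015],[0,0,0],0.8],[[0,0,-0.5],[0,-0.0045,0],0.8],[[0,0,-1],[0,-0.0045,0],0.8],[[0,0,-1],[0,-0.0045,0],0.8]])

```text
clock: 11.4
position: [515.4, -20.6, 160.6]
ee_rot: [3.138, 0.001, 1.609]
wrist_force: [-0.8, 0.6, -0.4]
width: 0.8
finger_force: 0.0
```

Run:
```python
from plant import read_state, cams
import cv2,pickle,numpy as np
c=cams.capture("wrist");d=cams.capture("scene")
pickle.dump((c,d),open("w2.pkl","wb"))
a=cv2.resize(d["img"][115:230,235:405],None,fx=2.5,fy=2.5,interpolation=cv2.INTER_CUBIC)
b=c["img"][60:300,:]
a=cv2.copyMakeBorder(a,0,0,0,640-a.shape[1],cv2.BORDER_CONSTANT)
cv2.imwrite("pics/w2.png",np.vstack([b,a]))
s=read_state();print(s["position"],s["ee_rot"],s["qpos"],s["clock"])
```

```text
[513.97539577 -20.86965622 158.06660012] [3.14151029e+00 3.31856842e-04 1.60899941e+00] [ 0.68606064  0.39264939 -0.8572129   1.91265559  0.35287032  0.99360253
 -0.29190449] 11.5
```

View pics/w2.png

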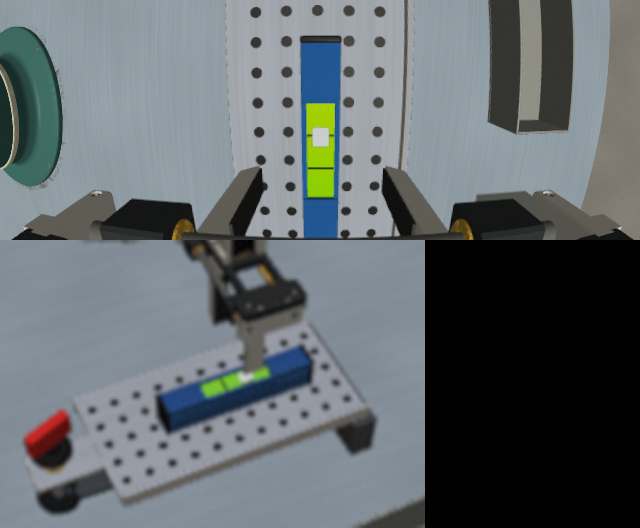

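The level is flat on the shelf along its length, and the bubble sits about 12 mm toward +y. Next, the knob.

servo_tool(moves=[[[-0.45,0,-0.2],[0,0,0],1],[[-0.9,0,-0.2],[0,0,0],1]])

```text
clock: 11.75
position: [516.8, -93.3, 174.0]
ee_rot: [-3.141, -0.0, 1.61]
wrist_force: [0.2, -0.1, 0.4]
width: 0.973
finger_force: 0.0
```

servo_tool(moves=[[[-0.45,0,0],[0,0,0],1],[[-0.9,0,0],[0,0,0],1]])

```text
clock: 12.0
position: [519.0, -165.6, 173.0]
ee_rot: [-3.14, -0.001, 1.609]
wrist_force: [-0.5, -0.1, -0.3]
width: 0.995
finger_force: 0.0
```

servo_tool(moves=[[[-0.45,0,0],[0,0,0],1],[[-0.9,0,0],[0,0,-0.042],1],[[-0.9,0,0],[0,0,-0.042],1],[[-0.9,0,0],[0,0,-0.042],1],[[-0.9,0,0],[0,0,-0.042],1]])

```text
clock: 12.62
position: [522.3, -235.8, 173.7]
ee_rot: [-3.141, -0.001, 1.872]
wrist_force: [-0.4, -0.9, 0.0]
width: 1.001
finger_force: 0.0
```

Run:
```python
from plant import read_state, cams
import cv2,pickle,numpy as np
c=cams.capture("wrist")
pickle.dump(c,open("w3.pkl","wb"));cv2.imwrite("pics/w3.png",c["img"])
s=read_state();print(s["position"],s["ee_rot"],s["qpos"],s["clock"])
```

```text
[ 522.34352958 -235.87504847  173.92784842] [-3.14117334e+00 -3.80436306e-04  1.87248367e+00] [ 1.01297721  0.48388382 -0.83971997  1.75641888  0.4026172   1.08355771
  0.33879491] 12.675
```

View pics/w3.png

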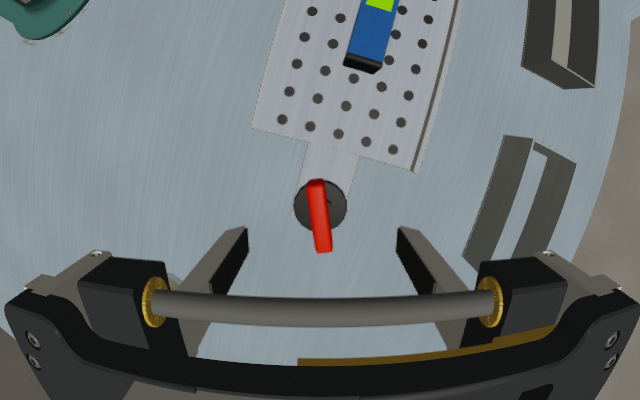

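The bar's top face runs from (316,183) to (324,251), turned slightly counter-clockwise from the tool and centred between the fingers.

Run:
```python
import pickle;from h import *
c=pickle.load(open("w3.pkl","rb"))
a=atz(c,316,183,130,True);b=atz(c,323.5,250,130,True);print((a+b)/2,np.linalg.norm(a-b),np.arctan2(*(a-b)[[1,0]]))
```

```text
[ 519.60805652 -235.8958611   130.        ] 53.859379449366735 1.9767367141143468
```

servo_tool(moves=[[[-0.012,-0.023,0.1],[0,0,-0.0143],1],[[-0.012,-0.023,0.5],[0,0,-0.0143],1],[[-0.012,-0.023,0.88],[0,0,-0.0143],1],[[-0.012,-0.023,0.88],[0,0,-0.0143],0.3],[[-0.012,-0.023,0.88],[0,0,-0.0143],0.05],[[-0.012,-0.023,0.88],[0,0,-0.0143],0.05],[[-0.012,-0.023,0.88],[0,0,-0.0143],0.05],[[-0.012,-0.023,0.88],[0,0,-0.0143],0.05],[[-0.012,-0.023,0.88],[0,0,-0.0143],0.05],[[-0.012,-0.023,0.88],[0,0,-0.0143],0.05],[[-0.012,-0.023,0.88],[0,0,-0.0143],0.05]], grip_force=25)

```text
clock: 14.05
position: [520.9, -237.9, 103.9]
ee_rot: [-3.142, -0.0, 1.963]
wrist_force: [-0.5, 1.0, -0.6]
width: 0.189
finger_force: 0.0
```

servo_tool(moves=[[[0,0,0],[0,0,0],0.05],[[0,0,0],[0,0,0],0.05],[[0,0,0],[0,0,0],0.05],[[0,0,0],[0,0,0],0.05]])

```text
clock: 14.55
position: [520.9, -237.9, 103.9]
ee_rot: [-3.141, -0.0, 1.963]
wrist_force: [-0.3, -0.2, 0.4]
width: 0.147
finger_force: 24.8
```

servo_tool(moves=[[[0,0,0],[0,0,0.02],0.05],[[0,0,0],[0,0,0.04],0.05],[[0,0,0],[0,0,0.06],0.05],[[0,0,0],[0,0,0.06],0.05]])

```text
clock: 15.05
position: [520.9, -237.8, 103.9]
ee_rot: [-3.141, 0.0, 1.587]
wrist_force: [-0.6, -1.3, -1.3]
width: 0.144
finger_force: 24.9
```

servo_tool(moves=[[[0,0,0],[0,0,0.025],0.05],[[0,0,0],[0,0,0.05],0.05],[[0,0,0],[0,0,0.075],0.05],[[0,0,0],[0,0,0.1],0.05],[[0,0,0],[0,0,0.125],0.05],[[0,0,0],[0,0,0.15],0.05],[[0,0,0],[0,0,0.175],0.05],[[0,0,0],[0,0,0.2],0.05],[[0,0,0],[0,0,0.218],0.05],[[0,0,0],[0,0,0.218],0.05],[[0,0,0],[0,0,0.218],0.05],[[0,0,0],[0,0,0.218],0.05],[[0,0,0],[0,0,0.218],0.05],[[0,0,0],[0,0,0.218],0.05],[[0,0,0],[0,0,0.218],0.05],[[0,0,0],[0,0,0.218],0.05]])

```text
clock: 17.05
position: [521.0, -237.9, 103.9]
ee_rot: [-3.142, -0.0, 0.217]
wrist_force: [1.7, -1.5, -1.9]
width: 0.15
finger_force: 24.9
```

```bash
cat > bub.py <<'E'
from plant import read_state, cams
import cv2,pickle,numpy as np;from h import *
def bubble(n,c,z=110):
    hs=cv2.cvtColor(c["img"],cv2.COLOR_BGR2HSV);ok=lambda lo,hi:cv2.inRange(hs,lo,hi)
    m=ok((35,150,60),(50,255,255))
    k,l,s,_=cv2.connectedComponentsWithStats(cv2.morphologyEx(m,cv2.MORPH_CLOSE,np.ones((9,9))))
    if k<2:return print(n,"no vial")
    i=1+np.argmax(s[1:,4]);x,y,w,h,_=s[i]
    hull=cv2.convexHull(np.argwhere(l==i)[:,::-1].astype(np.int32));f=np.zeros(m.shape,np.uint8);cv2.fillConvexPoly(f,hull,255)
    box=cv2.minAreaRect(hull)
    wt=(cv2.erode(f,np.ones((3,3)))>0)&(hs[...,1]<110)&(hs[...,2]>110)
    P=np.argwhere(l==i)[:,::-1];b=np.argwhere(wt)[:,::-1]
    if len(b)==0:return print(n,"no bubble",box)
    W=lambda p:atz(c,p[0],p[1],z,n=="wrist")
    print(n,"vial",np.round(W(np.array(box[0])),1),"bubble",np.round(W(b.mean(0)),1),"px",len(b),np.round([*box[0],*box[1],*b.mean(0)],1))
if __name__=="__main__":
    for n in("top","scene","wrist"):
        c=cams.capture(n);pickle.dump(c,open(n+"_b.pkl","wb"));bubble(n,c)
    s=read_state();print(s["position"],s["ee_rot"],s["qpos"],s["clock"])
E
python3 bub.py
python3 - <<'E'
import pickle,cv2,numpy as np
a=cv2.resize(pickle.load(open("top_b.pkl","rb"))["img"][190:250,260:400],None,fx=5,fy=5,interpolation=cv2.INTER_CUBIC)
b=cv2.resize(pickle.load(open("scene_b.pkl","rb"))["img"][140:200,270:410],None,fx=5,fy=5,interpolation=cv2.INTER_CUBIC)
cv2.imwrite("pics/b4.png",np.vstack([a,b]))
E
```

```text
top vial [514.5 -18.3 110. ] bubble [514.4 -17.4 110. ] px 34 [302.  218.5   6.6  28.3 301.6 218.5]
scene vial [520.2 -20.7 110. ] bubble [520.4 -19.  110. ] px 17 [329.1 169.7   4.4  26.2 329.6 169.5]
wrist vial [514.5 -26.8 110. ] bubble [514.6 -22.1 110. ] px 198 [ 54.1 183.9  60.9  25.1  50.6 182.8]
[ 520.98420006 -237.90405219  103.87320351] [-3.14158174e+00 -4.56509012e-05  2.16518818e-01] [ 0.69925216  0.47442051 -0.41317658  1.82408615  0.23788861  0.89184644
 -1.1779806 ] 17.2
```

View pics/b4.png

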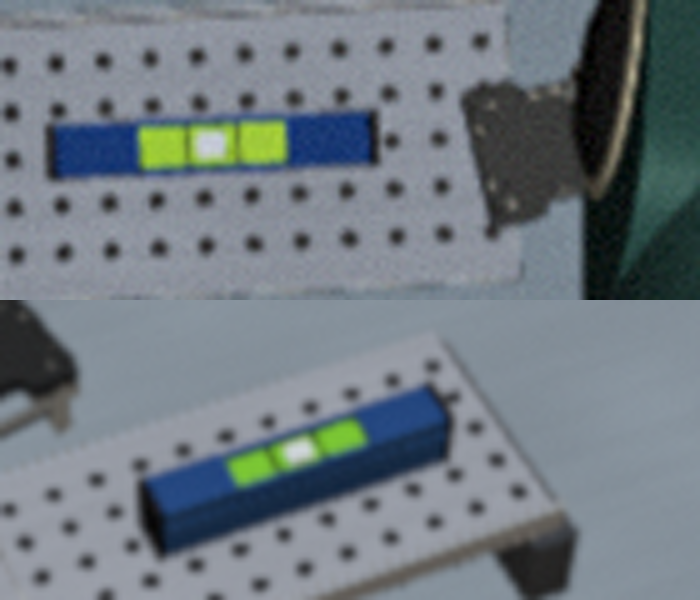

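The bubble lies between the lines, about 1–1.5 mm toward +y. I'll give the knob another 0.2 rad, release it and rise.

servo_tool(moves=[[[0,0,0],[0,0,0.016],0.05],[[0,0,0],[0,0,0.032],0.05],[[0,0,0],[0,0,0.032],0.05],[[0,0,0],[0,0,0.032],0.05],[[0,0,0],[0,0,0.032],0.6],[[0,0,0],[0,0,0.032],0.6],[[0,0,0],[0,0,0.032],0.6],[[0,0,0],[0,0,0.032],0.6],[[0,0,-0.5],[0,0,0.032],0.6],[[0,0,-1],[0,0,0.032],0.6],[[0,0,-1],[0,0,0.032],0.1]])

```text
clock: 18.58
position: [522.3, -238.4, 186.7]
ee_rot: [3.139, -0.004, 0.015]
wrist_force: [0.3, 0.3, 0.3]
width: 0.527
finger_force: 0.0
```

```bash
python3 bub.py
```

```text
top vial [514.5 -18.4 110. ] bubble [514.4 -18.4 110. ] px 38 [302.  218.5   6.6  28.2 302.  218.5]
scene vial [520.2 -20.7 110. ] bubble [520.2 -20.9 110. ] px 19 [329.1 169.6   4.4  26.2 329.  169.7]
wrist vial [514.7 -24.5 110. ] bubble [514.1 -22.2 110. ] px 140 [111.5 208.   20.   55.  110.  208.5]
[ 520.48853512 -237.76939346  183.04849412] [-3.14113849e+00  1.03914484e-03  1.53345984e-02] [ 0.68820393  0.37269534 -0.39266073  1.75996236  0.1619907   1.04190312
 -1.31783981] 18.725
```

servo_tool(moves=[[[0,-0.4,0],[0,0,0],0],[[-0.01,-0.98,0],[0,0,0],0],[[-0.01,-0.98,0],[0,0,0],0],[[-0.01,-0.98,0],[0,0,0],0],[[-0.01,-0.98,0],[0,0,0],0]], grip_force=20)

```text
clock: 19.35
position: [518.7, -160.5, 183.4]
ee_rot: [-3.141, 0.001, 0.014]
wrist_force: [-0.6, -0.2, 0.2]
width: 0.01
finger_force: 0.0
```

servo_tool(moves=[[[0,-0.4,0],[0,0,0],0],[[-0.01,-0.98,0],[0,0,0],0],[[-0.01,-0.98,0.4],[0,0,0],0],[[-0.01,-0.98,0.6],[0,0,0],0],[[-0.01,-0.98,0.75],[0,0,0],0],[[-0.01,-0.98,0.8],[0,0,0],0],[[-0.01,-0.98,0.8],[0,0,0],0],[[-0.01,-0.98,0.8],[0,0,0],0]])

```text
clock: 20.35
position: [517.3, -81.3, 120.4]
ee_rot: [3.141, -0.001, 0.015]
wrist_force: [0.4, 0.8, -0.3]
width: 0.002
finger_force: 0.0
```

Run:
```python
from plant import *
s=read_state();print(s)
```

```text
{'clock': 20.35, 'qpos': array([ 0.47107047,  0.37472297, -0.45062281,  1.93234389,  0.20858747,
        0.87900672, -1.64177166]), 'dq': array([-0.00300427, -0.00222257, -0.00074489,  0.00230831,  0.00110826,
       -0.00216562, -0.00316293]), 'tau': array([ 5.83102147e-02, -6.98652864e+01, -6.32028133e+00, -3.58134341e+01,
        1.21290670e-02, -7.59842643e-02,  7.75481076e-04]), 'position': array([517.27599052, -81.26667528, 120.43670713]), 'ee_rot': array([ 3.14148187e+00, -7.39508074e-04,  1.51097121e-02]), 'wrist_force': array([ 0.3818692 ,  0.78645463, -0.34169513]), 'moment': array([0.02485462, 0.03527591, 0.00347368]), 'finger_force': 0.0, 'width': 0.0023761444636664457}
```

servo_tool(moves=[[[0,0,0.05],[0,0,0],0],[[0,0,0.09],[0,0,0],0],[[0,0,0.11],[0,0,0],0],[[0,0,0.11],[0,0,0],0],[[0,0,0.11],[0,0,0],0]])

```text
clock: 20.98
position: [517.0, -81.1, 111.2]
ee_rot: [-3.142, -0.0, 0.015]
wrist_force: [0.5, 0.3, -0.3]
width: 0.007
finger_force: 0.0
```

servo_tool(moves=[[[0,0,0.006],[0,0,0],0],[[0,0,0.006],[0,0,0],0]])

```text
clock: 21.22
position: [516.9, -81.1, 110.6]
ee_rot: [-3.142, 0.0, 0.015]
wrist_force: [0.5, 0.8, -0.2]
width: 0.006
finger_force: 0.0
```

servo_tool(moves=[[[0,0,0.006],[0,0,0],0],[[0,0,0.006],[0,0,0],0]])

```text
clock: 21.48
position: [517.0, -81.1, 110.3]
ee_rot: [3.142, -0.0, 0.015]
wrist_force: [-1.3, 0.2, 5.5]
width: 0.006
finger_force: 2.3
```

servo_tool(moves=[[[0,0,0.003],[0,0,0],0],[[0,0,0.003],[0,0,0],0],[[0,0,0.003],[0,0,0],0],[[0,0,0.003],[0,0,0],0]])

```text
clock: 21.98
position: [517.1, -81.1, 110.3]
ee_rot: [3.141, -0.0, 0.015]
wrist_force: [-2.8, 0.4, 8.9]
width: 0.005
finger_force: 4.6
```

servo_tool(moves=[[[0,0,0.001],[0,0,0],0],[[0,0,0.001],[0,0,0],0],[[0,0,0.001],[0,0,0],0],[[0,0,0.001],[0,0,0],0],[[0,0,0.001],[0,0,0],0],[[0,0,0.001],[0,0,0],0]])

```text
clock: 22.72
position: [517.1, -81.1, 110.3]
ee_rot: [3.141, -0.0, 0.015]
wrist_force: [-3.9, -0.5, 10.8]
width: 0.005
finger_force: 5.3
```

```bash
python3 bub.py; python3 -c "
from plant import *
s=read_state();print(s['wrist_force'],s['clock'])"
```

```text
top no vial
scene vial [520.2 -20.7 110. ] bubble [520.2 -20.9 110. ] px 19 [329.1 169.6   4.4  26.2 329.  169.7]
wrist vial [514.5 -22.2 110. ] bubble [514.7 -20.4 110. ] px 429 [230.5 239.5 113.   29.  227.9 239.1]
[517.06940747 -81.12928771 110.27230631] [ 3.14140462e+00 -2.69456049e-04  1.53140420e-02] [ 0.46611751  0.3891174  -0.44619889  1.94006839  0.218189    0.85885297
 -1.64986279] 22.875
[-3.74563559  0.32004857 10.28030798] 22.875
```

The push is 10.3 N and steady, and the bubble is centred.

```bash
python3 -c "
from plant import *
print(hand_in())"
```

```text
the job is handed in; nothing more can be done
None
```

I handed the job in at about 23 s on the robot's clock. The level lay flat along the shelf, the bubble was centred between the lines to within about 2 mm, and the fingertips were pressing it at about 10 N; the judge's verdict was not shown.

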